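Clip the measuring scoops onto the pull-out rail and park it

ROBOT

A 6-joint arm with a two-finger parallel gripper is mounted at the origin on a cart in front of the work surface, level with it; the furniture and walls round the work are solid. World frame = base frame: x ahead of the robot, y to its left, z up, the work surface at z = 0. Lengths are in m, angles in rad, forces in N, time in s.
With the tool pointing down it reaches from about 0.375 to 0.975 m from the base axis. Payload 3.8 kg.
Tool frame: the origin (TCP) lies at the very end of the fingers, on their centre line; the grasp point (between the pads) lies 19 mm behind it; z points along the fingers, y is the line along which they close (so a half turn about z gives the same grasp; the last joint's range is limited). The gripper opens to 88 mm and grips with 3 to 60 N. Pads are 18 mm wide; open, the fingers measure 123 mm over their backs; the gripper's body (75 mm by 187 mm) begins 45 mm behind the grasp point.
Start: joints at [1.298, 0.264, 1.604, -0, 1.274, -0.037], TCP at [0.158, 0.656, 0.239] pointing down, gripper open.
Joint ranges: [-2.63, 2.63], [-0.94, 2.18], [0.31, 2.57], [-1.31, 4.45], [0, 2.66], [-2.55, 2.55]. Speed limits (rad/s): [2.57, 2.57, 3.14, 3.14, 3.14, 3.14].

INTERFACE

Orientations are given as a rotation vector (axis times angle).
In Python, from workcell import r gives the robot as it stands.
- The arm moves only by the shell command python3 shift.py FILE, which reads ROWS from the file FILE. ROWS is a JSON list of rows, 1 to 8 of them, each of 5 numbers: the opening from 0.0 (shut) to 1.0 (fully open), then dx, dy, dz in units of 100 mm, then a turn about the tool's z in units of 0.1 rad; each row is the pose to reach, as a shift and turn from the pose commanded when the command began, along the tool's axes at that moment; what a row does not reach only later rows make up. A row lasts 1/12 s, in which the tool goes at most 0.0417 m and 0.125 rad, less where a joint would pass 70% of its speed; a pose out of reach is approached as far as the arm can. The fingers move at their own pace and stop on an object; the grip force is fixed at half the most. Time passes only in rows, so rows that do not move let the fingers close. It prints the time, the measured TCP pose, the force, the opening and the grip force at its end. Input that does not fit is refused with a message, and nothing moves.
- r.sense(): the state, without advancing time (a new reading comes with each control period).
- r.camera(name): name is "side" or "top" or "wrist"; returns the picture (400x640x3 uint8, red, green, blue); there is no depth.
- r.camera_info(name): a dict with "fx", "fy", "cx", "cy" (pixels), "R" (3x3) and "t" (3): a world point X has camera coordinates R X + t; the wrist camera has in their place "T_tool_cam" (4x4, takes a point from camera to tool coordinates, whose origin is the TCP and whose axes are the flange's). Camera axes: x right, y down, z forward; pixel columns grow to the right and rows downward; lengths in m; the calibration is good to about 2 mm. A picture is of the moment at which its call begins: read the wrist's pose just before it. camera_info takes no time and is no camera call.
- r.job_done(): hands the job in; it is judged then, once.
The state is a dict: "time": time; "joints": joint angles; "joint_vel": joint speeds; "effort": joint torques, N m; "eef_pos": TCP position; "tool_rot": TCP orientation; "force": force on the tool from outside, world axes, zero at the start; "torque": the same for the moment, N m; "finger_gap": opening from 0.0 (shut) to 1.0 (fully open); "finger_force": force on a finger pad.
Only numpy, scipy, OpenCV 4.12 (cv2) and the standard library are available. Lean on these libraries where they do the work, as an engineer would, in place of code of your own. Each camera call takes 0.05 s, during which the arm holds its last target. There are 200 camera calls.

TASK

Pull the hanging rail all the way out towards you by its red knob. With it out, hang every measuring scoop on the bar: push each snap hook down onto the bar until its sprung gate has flicked shut beneath it. Then push the loaded rail fully home again and let go, so that the scoops hang still, leaving the mug, the spice jar and the yoghurt tub where they are.

Things in the scene. Friction and masses are not known exactly. Their poses are not given: they have to be found in the camera images.
- rail_base: fixed base of the pull-out hanging rail: two aluminium runners 175 mm long (along its own x), 26 mm wide, at own y = +135 and -135 mm, 20 mm high with their black end stops, joined by a thin tie at the back. Origin on the counter midway between the runners, under the bar when the rail is fully out. Own x points along the runners to the back of the counter.
- carriage (a joint): slide of the carriage on the runners, m: 0 = fully back (parked), 0.085 = fully out towards the robot (along minus x of rail_base), both hard stops. About 3 N of friction; it stays where it is left. Two grey sledges with a steel post each (14 mm diameter) carry the bar; nothing else crosses between the runners higher than 6 mm.
- bar_mid (a point): middle of the axis of the steel bar on the carriage: round, 10 mm diameter, 150 mm above the counter, running along its own y between the posts at y = +135 and -135 mm (260 mm free). Own x points to the back like that of rail_base, z up.
- knob (a point): centre of the red grip knob on top of the right-hand post (y = -135 mm): upright cylinder of 24 mm diameter, 42 mm high (21 mm above and below this point), 180 mm above the counter, free all round.
- red_scoop: steel measuring scoop with red snap hook, 160 g, may be absent; stands upright on its cup (46 mm diameter, 32 mm high). Origin: centre of its underside, z up. Stem from the rim at own -x to the hook, in the x-z plane, 14 mm wide: spine x -17..-12, nose x 12..17 mm, tip 92 mm up; closed roof, mouth down. Below the nose the +x side is open down to the cup, for the bar to enter.
- red_scoop_seat (a point): the red scoop's hook seat: where the axis of the bar comes to lie when it sits under the hook's roof; 125 mm above the scoop's origin, on its axis.
- red_scoop_tab (a point): where to grip the red scoop: point in the flat upright grip tab on top of the hook, 159 mm above the scoop's origin. The tab is 12 mm thick (own x, the direction to pinch), 22 mm wide (own y) and reaches from 22 mm below to 12 mm above this point; under it the hook widens to 34 mm.
- red_scoop_gate (a joint): sprung gate of the red hook, rad: 0 = shut (level), 1.35 = swung up inside against the spine; never outwards. Dark steel tongue 21 mm long across the mouth, hinged on the spine 28 mm below the seat. Pushing the hook down on the bar opens it (up to about 6 N, more than the scoop's weight); it flicks shut under the bar about 3 mm before the bar meets the roof.
- yellow_scoop: steel measuring scoop with yellow snap hook, 160 g, may be absent; stands upright on its cup (46 mm diameter, 36 mm high). Origin: centre of its underside, z up. Stem from the rim at own -x to the hook, in the x-z plane, 14 mm wide: spine x -17..-12, nose x 12..17 mm, tip 92 mm up; closed roof, mouth down. Below the nose the +x side is open down to the cup, for the bar to enter.
- yellow_scoop_seat (a point): the yellow scoop's hook seat: where the axis of the bar comes to lie when it sits under the hook's roof; 125 mm above the scoop's origin, on its axis.
- yellow_scoop_tab (a point): where to grip the yellow scoop: point in the flat upright grip tab on top of the hook, 159 mm above the scoop's origin. The tab is 12 mm thick (own x, the direction to pinch), 22 mm wide (own y) and reaches from 22 mm below to 12 mm above this point; under it the hook widens to 34 mm.
- yellow_scoop_gate (a joint): sprung gate of the yellow hook, rad: 0 = shut (level), 1.35 = swung up inside against the spine; never outwards. Dark steel tongue 21 mm long across the mouth, hinged on the spine 28 mm below the seat. Pushing the hook down on the bar opens it (up to about 6 N, more than the scoop's weight); it flicks shut under the bar about 3 mm before the bar meets the roof.
- green_scoop: steel measuring scoop with green snap hook, 160 g, may be absent; stands upright on its cup (46 mm diameter, 40 mm high). Origin: centre of its underside, z up. Stem from the rim at own -x to the hook, in the x-z plane, 14 mm wide: spine x -17..-12, nose x 12..17 mm, tip 92 mm up; closed roof, mouth down. Below the nose the +x side is open down to the cup, for the bar to enter.
- green_scoop_seat (a point): the green scoop's hook seat: where the axis of the bar comes to lie when it sits under the hook's roof; 125 mm above the scoop's origin, on its axis.
- green_scoop_tab (a point): where to grip the green scoop: point in the flat upright grip tab on top of the hook, 159 mm above the scoop's origin. The tab is 12 mm thick (own x, the direction to pinch), 22 mm wide (own y) and reaches from 22 mm below to 12 mm above this point; under it the hook widens to 34 mm.
- green_scoop_gate (a joint): sprung gate of the green hook, rad: 0 = shut (level), 1.35 = swung up inside against the spine; never outwards. Dark steel tongue 21 mm long across the mouth, hinged on the spine 28 mm below the seat. Pushing the hook down on the bar opens it (up to about 6 N, more than the scoop's weight); it flicks shut under the bar about 3 mm before the bar meets the roof.
- blue_scoop: steel measuring scoop with blue snap hook, 160 g, may be absent; stands upright on its cup (46 mm diameter, 44 mm high). Origin: centre of its underside, z up. Stem from the rim at own -x to the hook, in the x-z plane, 14 mm wide: spine x -17..-12, nose x 12..17 mm, tip 92 mm up; closed roof, mouth down. Below the nose the +x side is open down to the cup, for the bar to enter.
- blue_scoop_seat (a point): the blue scoop's hook seat: where the axis of the bar comes to lie when it sits under the hook's roof; 125 mm above the scoop's origin, on its axis.
- blue_scoop_tab (a point): where to grip the blue scoop: point in the flat upright grip tab on top of the hook, 159 mm above the scoop's origin. The tab is 12 mm thick (own x, the direction to pinch), 22 mm wide (own y) and reaches from 22 mm below to 12 mm above this point; under it the hook widens to 34 mm.
- blue_scoop_gate (a joint): sprung gate of the blue hook, rad: 0 = shut (level), 1.35 = swung up inside against the spine; never outwards. Dark steel tongue 21 mm long across the mouth, hinged on the spine 28 mm below the seat. Pushing the hook down on the bar opens it (up to about 6 N, more than the scoop's weight); it flicks shut under the bar about 3 mm before the bar meets the roof.
- spotted_mug: white spotted mug, 82x114x91 mm, bystander; origin at its base centre
- spice_jar: spice jar with a red cap, 45 mm diameter, 106 mm tall, bystander; origin at its base centre
- yoghurt_tub: light blue yoghurt tub, 72x71x72 mm, bystander; origin at its base centre

How it is judged:
By the outcome, as a careful person would: the job done as asked, in the order asked, and still so for the second after the job is handed in, with the robot touching nothing.
Of red_scoop, yellow_scoop, green_scoop, blue_scoop only 3 to 4 are there at a start; the rules pass over those that are not, and their reading is None.
At some moment in a run one of red_scoop, yellow_scoop, green_scoop, blue_scoop may be knocked a few centimetres aside while the robot is not near it.
It also fails if it takes over 200 s, if anything falls off the work surface, if the arm or the gripper's body presses on something with over 40 N, if the wrist force passes 120 N, or if a joint passes its speed limit or range.

## Working session

There is one attempt and no reset: what is moved stays moved. The work goes in short steps, Python scripts to look and compute and a shell command to move; the robot and the scene stay as the last step left them, time stands still between calls to the robot, and variables do not carry over. Pictures are saved under pics/ and viewed, at most 14 in all, crops included, and the job is handed in when it is done.

```bash
ls; mkdir -p pics; python3 - <<'E'
from workcell import r
import cv2, numpy as np
s=r.sense(); print(s)
for n in ("top","side"):
    im=r.camera(n); cv2.imwrite(f"pics/{n}0.png",im[:,:,::-1]); print(n,r.camera_info(n))
print(r.camera_info("wrist"))
E
```

```text
pics
shift.py
workcell.py
{'time': 0.0, 'joints': array([ 1.29810240e+00,  2.64777159e-01,  1.60535682e+00, -1.48957738e-06,
        1.27364580e+00, -3.68716242e-02]), 'joint_vel': array([-4.76629539e-04, -1.96665016e-04,  1.03588347e-03,  9.24373709e-05,
       -2.10144627e-03, -2.32570905e-03]), 'effort': array([ 1.17645304e-03, -5.02103698e+01, -3.56886292e+01,  7.28847203e-02,
        2.89383181e-02, -1.62510055e-04]), 'eef_pos': array([0.15750711, 0.65565907, 0.23738107]), 'tool_rot': array([-0.36953066, -3.11944392,  0.00339443]), 'force': array([-1.13085169, -1.83704062,  0.40929636]), 'torque': array([-0.01184609,  0.03191273, -0.02085127]), 'finger_force': 0.0, 'finger_gap': 0.9973332193783818}
top {'fx': 404.8510856637321, 'fy': 404.8510856637321, 'cx': 319.26986212253905, 'cy': 206.86305647643138, 'R': array([[ 0.00974491, -0.9999492 , -0.00257436],
       [-0.98177181, -0.00907901, -0.18984647],
       [ 0.18981345,  0.00437747, -0.98181041]]), 't': array([0.06047656, 0.57974754, 1.18404117])}
side {'fx': 467.3217004524506, 'fy': 467.3217004524506, 'cx': 323.05401950742896, 'cy': 197.4181472136857, 'R': array([[-0.99646487, -0.08118924,  0.0215887 ],
       [-0.06721265,  0.61628124, -0.78465272],
       [ 0.05040065, -0.78332991, -0.61955955]]), 't': array([0.57123984, 0.09444512, 1.33742266])}
{'fx': 332.6845597474735, 'fy': 332.6845597474735, 'cx': 315.4513480012533, 'cy': 201.79964850086907, 'T_tool_cam': array([[ 4.05656453e-04, -9.50089100e-01, -3.11978425e-01,
         8.10484244e-02],
       [ 9.99999826e-01,  2.51648295e-04,  5.33908975e-04,
        -7.18075487e-05],
       [-4.28752259e-04, -3.11978587e-01,  9.50089037e-01,
        -1.46824136e-01],
       [ 0.00000000e+00,  0.00000000e+00,  0.00000000e+00,
         1.00000000e+00]])}
```

View pics/top0.png

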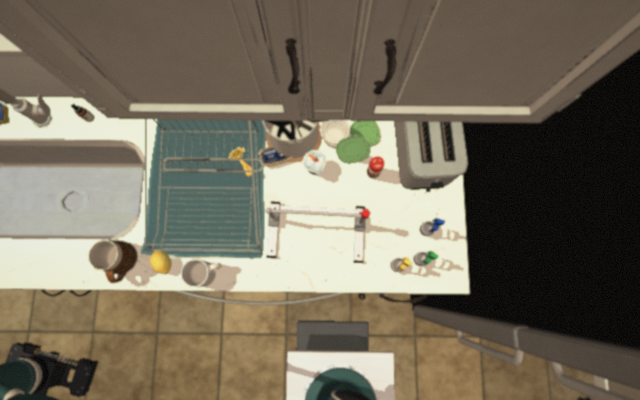

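View pics/side0.png

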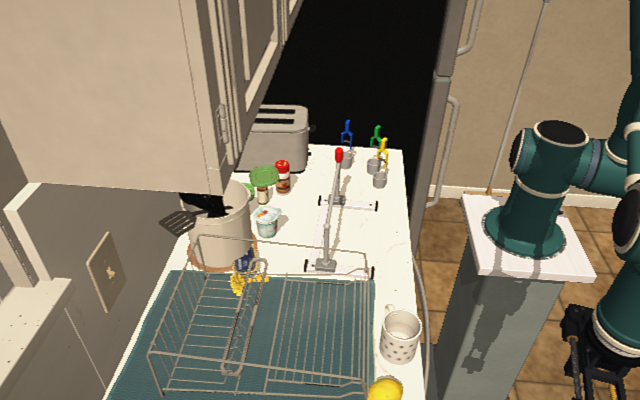

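The pictures show three scoops (blue, green, yellow) at the right of the counter, around (403..437, 225..265) in the top view. The rail is at (270..366, 203..262), with its red knob at (365,213). I'll enlarge these areas.

```bash
python3 - <<'E'
import cv2,numpy as np
t=cv2.imread("pics/top0.png"); s=cv2.imread("pics/side0.png")
a=cv2.resize(t[200:275,260:380],None,fx=5,fy=5,interpolation=cv2.INTER_CUBIC)[:, :600]
b=cv2.resize(t[210:280,385:470],None,fx=7,fy=7,interpolation=cv2.INTER_CUBIC)
c=cv2.resize(s[110:200,330:400],None,fx=6,fy=6,interpolation=cv2.INTER_CUBIC)
cv2.imwrite("pics/a.png",a);cv2.imwrite("pics/b.png",b);cv2.imwrite("pics/c.png",c)
E
```

```text
(no output)
```

View pics/a.png

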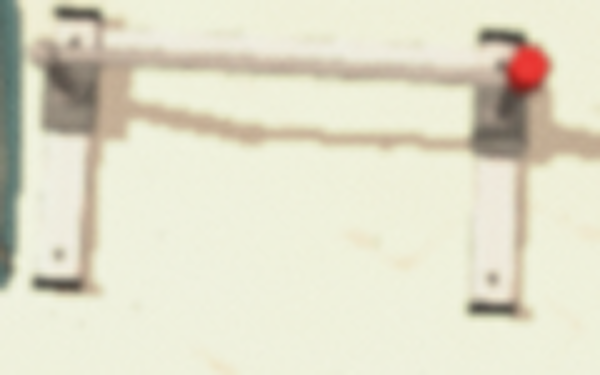

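View pics/b.png

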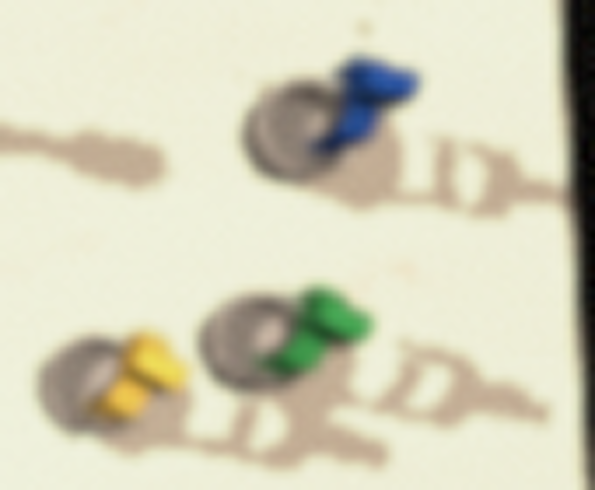

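View pics/c.png

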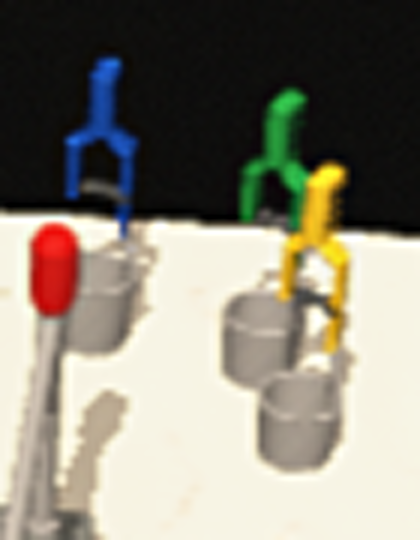

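The crops show each scoop with its spine towards the robot and its nose towards the back. The rail's front end stops are at (58,286) and (492,308) in crop a, the back ones at (78,12) and (502,35), and the knob at (526,68). Next is a measuring helper that fits each hook model to its colour mask.

```bash
cat > lib.py <<'E'
import cv2,numpy as np
from scipy.optimize import minimize
from scipy.spatial.transform import Rotation as Ro
from workcell import r
HUE=dict(red=(0,8),yellow=(20,33),green=(50,75),blue=(105,125))
def proj(ci,X):
    c=np.atleast_2d(X)@ci["R"].T+ci["t"]; return np.c_[ci["fx"]*c[:,0]/c[:,2]+ci["cx"],ci["fy"]*c[:,1]/c[:,2]+ci["cy"]]
def plane(ci,uv,z):
    d=ci["R"].T@[(uv[0]-ci["cx"])/ci["fx"],(uv[1]-ci["cy"])/ci["fy"],1]; o=-ci["R"].T@ci["t"]
    return o+d*(z-o[2])/d[2]
def wristinfo(s):
    ci=dict(r.camera_info("wrist")); T=np.eye(4); T[:3,:3]=Ro.from_rotvec(s["tool_rot"]).as_matrix(); T[:3,3]=s["eef_pos"]
    M=np.linalg.inv(T@ci["T_tool_cam"]); ci["R"],ci["t"]=M[:3,:3],M[:3,3]; return ci
def look(n):
    s=r.sense(); im=r.camera(n); return im,(wristinfo(s) if n=="wrist" else r.camera_info(n))
def mask(im,col,smin=130):
    h=cv2.cvtColor(im,cv2.COLOR_RGB2HSV); lo,hi=HUE[col]
    return ((h[...,0]>=lo)&(h[...,0]<=hi)&(h[...,1]>smin)&(h[...,2]>40)).astype(np.uint8)
def crop(m,ci,p,rad):
    o=np.zeros_like(m); u=proj(ci,p)[0].astype(int); cv2.circle(o,tuple(int(v) for v in u),rad,1,-1); return m*o
def box(a,b): return np.array([[x,y,z] for x in (a[0],b[0]) for y in (a[1],b[1]) for z in (a[2],b[2])])
PARTS=[box((-.006,-.011,.137),(.006,.011,.171)),box((-.017,-.007,.130),(.017,.007,.137)),
       box((-.017,-.007,.092),(-.012,.007,.137)),box((.012,-.007,.092),(.017,.007,.137))]
def render(ci,p,K=8):
    x,y,w=p[:3]; c,s=np.cos(w),np.sin(w); R=np.array([[c,-s,0],[s,c,0],[0,0,1]])
    m=np.zeros((400,640),np.uint8)
    for P in PARTS:
        q=proj(ci,P@R.T+[x,y,0]); h=cv2.convexHull(np.float32(q))
        cv2.fillConvexPoly(m,np.int32(np.round(h*16)),255,cv2.LINE_AA,4)
    return m/255.
def fit(views,p0):
    """views: list of (mask,ci); p0: x,y,yaw"""
    ms=[(cv2.GaussianBlur(m.astype(float),(0,0),1),ci) for m,ci in views]
    f=lambda p:sum(((cv2.GaussianBlur(render(ci,p*[.01,.01,.2]),(0,0),1)-m)**2).sum()/m.sum() for m,ci in ms)
    best=None
    for d in (-.5,0,.5):
        o=minimize(f,(np.array(p0)+[0,0,d])/[.01,.01,.2],method="Nelder-Mead",options=dict(initial_simplex=None,xatol=.01,fatol=1e-4))
        if best is None or o.fun<best.fun: best=o
    return best.x*[.01,.01,.2],best.fun
def go(x,y,z,yaw=None):
    """shift in tool axes to world TCP; yaw = wanted world direction (mod pi) of tool y"""
    s=r.sense(); R=Ro.from_rotvec(s["tool_rot"]).as_matrix(); d=R.T@(np.array([x,y,z])-s["eef_pos"])
    cur=np.arctan2(R[1,1],R[0,1]); t=0
    if yaw is not None: t=-((yaw-cur+np.pi/2)%np.pi-np.pi/2)
    print("shift",np.round(d,4),"turn",round(t,3),"j6",round(s["joints"][5],2),"tooly",round(cur,3))
E
python3 - <<'E'
from lib import *
vs=[(cv2.imread(f"pics/{n}0.png")[:,:,::-1].copy(),r.camera_info(n)) for n in ("top","side")]
T=vs[0][1]
q=lambda u,v,z:plane(T,((u+.5)/5-.5+260,(v+.5)/5-.5+200),z)
F=[q(58,286,.02),q(492,308,.02),q(78,12,.02),q(502,35,.02)]
print("stops",np.round(F,4)); 
v=F[0]-F[1]; print("yaw from front",np.arctan2(-v[0],v[1]), "back",np.arctan2(-(F[2]-F[3])[0],(F[2]-F[3])[1]), "len",[np.arctan2(*(F[2+i]-F[i])[[1,0]]) for i in (0,1)],[np.linalg.norm(F[2+i]-F[i]) for i in (0,1)])
print("barL",q(45,52,.15),"knob",q(526,68,.18))
# red knob: side
h=lambda u,v,z:plane(vs[1][1],((u+.5)/6-.5+330,(v+.5)/6-.5+110),z)
print("knob side",h(54,270,.18))
k=q(526,68,.185)
for col,uv in dict(blue=(378,80),green=(335,312),yellow=(155,360)).items():
    g=plane(T,((uv[0]+.5)/7-.5+385,(uv[1]+.5)/7-.5+210),.165)
    V=[(crop(mask(im,col),ci,np.array([g[0],g[1],.14]),30),ci) for im,ci in vs]
    print(col,np.round(g,3),[int(m.sum()) for m,_ in V],*[np.round(x,4) for x in fit(V,[g[0],g[1],0])],*[np.round(fit([w],[g[0],g[1],0])[0],3) for w in V])
print(Ro.from_rotvec(r.sense()["tool_rot"]).as_matrix().round(3))
E
```

```text
stops [[ 0.4281  0.2126  0.02  ]
 [ 0.4172 -0.0545  0.02  ]
 [ 0.6004  0.2055  0.02  ]
 [ 0.5881 -0.0622  0.02  ]]
yaw from front -0.040742744305740757 back -0.04602633578581588 len [np.float64(-0.041060291471819846), np.float64(-0.04524553923044241)] [np.float64(0.17247964449045325), np.float64(0.17106527208101957)]
barL [0.55056402 0.20841857 0.15      ] knob [ 0.53856938 -0.05949306  0.18      ]
knob side [ 0.53861814 -0.05851518  0.18      ]
blue [ 0.521 -0.265  0.165] [51, 148] [ 0.5225 -0.267  -0.    ] 1.4228 [ 0.518 -0.264  0.518] [ 0.523 -0.264  0.009]
green [ 0.43  -0.244  0.165] [42, 145] [ 0.4283 -0.2422  0.2048] 1.8872 [ 0.426 -0.243 -0.51 ] [ 0.431 -0.242  0.   ]
yellow [ 0.41  -0.173  0.165] [67, 156] [ 0.4089 -0.1731 -0.1843] 0.7921 [ 0.406 -0.173 -0.502] [ 0.41  -0.172 -0.   ]
[[-0.972  0.234 -0.001]
 [ 0.234  0.972 -0.002]
 [ 0.    -0.002 -1.   ]]
```

```bash
python3 - <<'E'
from lib import *
go(.5386,-.059,.25,-.043)
E
```

```text
shift [-0.5375 -0.6059 -0.0113] turn 1.378 j6 -0.04 tooly 1.335
```

The manual's scale: shifts go in units of 100 mm and turns go in units of 0.1 rad. Converting my numbers, -0.202 m is -2.02, -0.179 m is -1.79.

```bash
echo '[[1,-0.3,-0.34,-0.12,0],[1,-0.6,-0.67,-0.12,0],[1,-0.9,-1.01,-0.12,0],[1,-1.2,-1.35,-0.12,0],[1,-1.5,-1.69,-0.12,0],[1,-1.79,-2.02,-0.12,0]]' > next.json && python3 shift.py next.json
echo '[[1,-0.3,-0.34,0,0],[1,-0.6,-0.67,0,0],[1,-0.9,-1.01,0,0],[1,-1.2,-1.35,0,0],[1,-1.5,-1.69,0,0],[1,-1.79,-2.02,0,0]]' > next.json && python3 shift.py next.json
echo '[[1,-0.3,-0.34,0,1.2],[1,-0.6,-0.67,0,2.4],[1,-0.9,-1.01,0,3.6],[1,-1.2,-1.35,0,4.8],[1,-1.5,-1.69,0,6],[1,-1.79,-2.02,0,7.2],[1,-1.79,-2.02,0,8.4]]' > next.json && python3 shift.py next.json
echo '[[1,0,0,0,1.1],[1,0,0,0,2.2],[1,0,0,0,3.3],[1,0,0,0,4.4],[1,0,0,0,5.4],[1,0,0,0,5.4]]' > next.json && python3 shift.py next.json
python3 - <<'E'
from lib import *
im,ci=look("wrist"); cv2.imwrite("pics/w1.png",im[:,:,::-1])
go(.5386,-.059,.25,-.043)
m=mask(im,"red"); n,l,st,c=cv2.connectedComponentsWithStats(m); i=1+st[1:,4].argmax(); print(st[i],c[i],"pred",proj(ci,[[.5386,-.059,.18],[.5386,-.059,.201]]))
E
```

```text
time: 0.6
eef_pos: [0.2749, 0.4349, 0.2502]
tool_rot: [-0.368, -3.12, 0.001]
force: [1.0, 0.5, 0.2]
finger_gap: 0.999
finger_force: 0.0
time: 1.1
eef_pos: [0.3923, 0.2143, 0.2505]
tool_rot: [0.369, 3.12, 0.0]
force: [1.1, 1.0, -0.1]
finger_gap: 1.0
finger_force: 0.0
time: 1.68
eef_pos: [0.5203, -0.026, 0.2503]
tool_rot: [1.621, 2.69, -0.002]
force: [0.9, -0.3, -0.0]
finger_gap: 0.997
finger_force: 0.0
time: 2.18
eef_pos: [0.5187, -0.022, 0.2502]
tool_rot: [-2.273, -2.167, 0.001]
force: [0.5, -0.4, -0.1]
finger_gap: 1.001
finger_force: 0.0
shift [-0.0362  0.0215  0.0002] turn -0.0 j6 -0.05 tooly -0.043
[ 481  231   55   49 1721] [507.89018013 254.65078443] pred [[344.78925566 261.73033306]
 [347.30533316 276.91520141]]
```

View pics/w1.png

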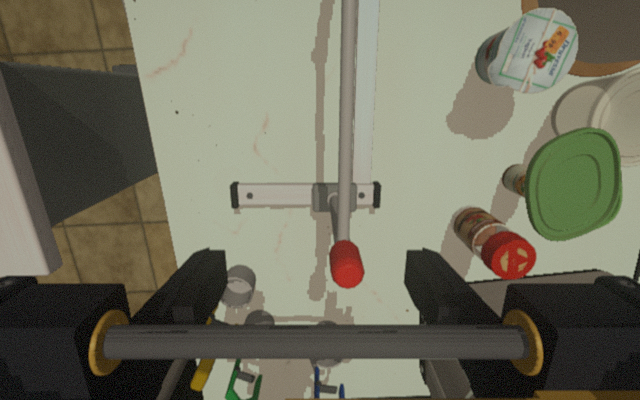

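The wrist view shows the knob at (347,265), as predicted. I'll descend, grip it and pull.

```bash
echo '[[1,-0.18,0.11,0,0],[1,-0.365,0.215,0,0],[1,-0.365,0.215,0.3,0],[1,-0.365,0.215,0.6,0],[1,-0.365,0.215,0.84,0],[1,-0.365,0.215,0.84,0]]' > next.json && python3 shift.py next.json
echo '[[0.2,0,0,0,0],[0.2,0,0,0,0],[0.2,0,0,0,0],[0.2,0,0,0,0],[0.2,0,0,0,0],[0.2,0,0,0,0],[0.2,0,0,0,0],[0.2,0,0,0,0]]' > next.json && python3 shift.py next.json
```

```text
time: 2.73
eef_pos: [0.5345, -0.0588, 0.1608]
tool_rot: [-2.262, -2.168, 0.01]
force: [-1.5, -0.0, -0.9]
finger_gap: 0.997
finger_force: 0.0
time: 3.4
eef_pos: [0.539, -0.0594, 0.1671]
tool_rot: [2.27, 2.171, 0.001]
force: [-0.1, -0.5, 0.3]
finger_gap: 0.422
finger_force: 0.0
```

Converted, -0.088 m is -0.88, -0.08 m is -0.8.

```bash
echo '[[0,0,0,0,0],[0,0,0,0,0],[0,0,0,0,0],[0,0,0,0,0],[0,0,0,0,0]]' > next.json && python3 shift.py next.json
echo '[[0,0,-0.15,0,0],[0,0,-0.3,0,0],[0,0,-0.45,0,0],[0,0,-0.6,0,0],[0,0,-0.7,0,0],[0,0,-0.8,0,0],[0,0,-0.88,0,0],[0,0,-0.88,0,0]]' > next.json && python3 shift.py next.json
```

```text
time: 3.82
eef_pos: [0.5388, -0.0593, 0.1667]
tool_rot: [-2.271, -2.171, 0.0]
force: [-1.0, 0.2, 0.9]
finger_gap: 0.264
finger_force: 30.0
time: 4.48
eef_pos: [0.4676, -0.0565, 0.1687]
tool_rot: [2.25, 2.148, 0.043]
force: [61.4, -1.3, -44.5]
finger_gap: 0.583
finger_force: 30.8
```

```bash
echo '[[0,0,0.1,0,0],[0,0,0.1,0,0],[0,0,0.1,0,0]]' > next.json && python3 shift.py next.json
python3 - <<'E'
from lib import *
im,ci=look("wrist"); cv2.imwrite("pics/w2.png",im[:,:,::-1]); s=r.sense(); print(s["eef_pos"],s["force"],s["finger_gap"])
E
```

```text
time: 4.73
eef_pos: [0.4794, -0.0571, 0.1693]
tool_rot: [2.25, 2.148, 0.045]
force: [63.0, -1.7, -42.9]
finger_gap: 0.317
finger_force: 30.8
[ 0.47989776 -0.05707893  0.16930703] [ 61.90435113  -1.38918754 -41.98725042] 0.30680883282563765
```

View pics/w2.png

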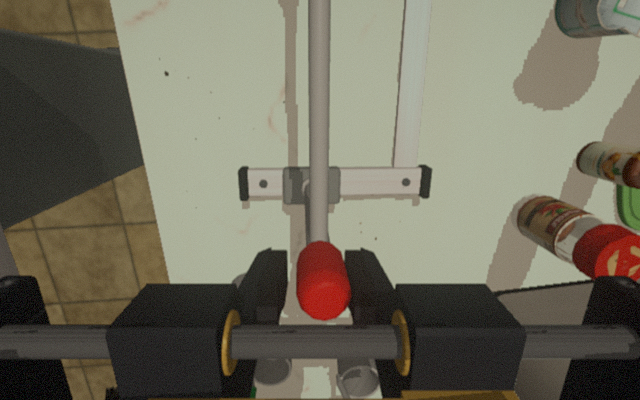

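```bash
python3 - <<'E'
from lib import *
im,ci=look("side"); im2,_=look("top"); s=r.sense(); print(s)
a=cv2.resize(im[100:320,230:510],None,fx=2,fy=2,interpolation=cv2.INTER_CUBIC)
b=cv2.resize(im2[190:290,260:460],None,fx=2.8,fy=2.8,interpolation=cv2.INTER_CUBIC)
w=max(a.shape[1],b.shape[1]); b=cv2.resize(b,(560,280)); cv2.imwrite("pics/s2.png",a[:,:,::-1]);cv2.imwrite("pics/t2.png",b[:,:,::-1])
cv2.imwrite("pics/st2.png",cv2.resize(np.vstack([a[:,:560],b[:,:560]]),None,fx=.83,fy=.83)[:,:,::-1])
E
```

```text
{'time': 4.8833, 'joints': array([-0.17314657, -0.07528792,  2.10700688,  0.00530009,  1.06640133,
       -0.12925172]), 'joint_vel': array([ 2.44925652e-03,  1.11116897e-03, -5.81603767e-04, -2.80124424e-03,
        4.86307336e-05, -1.01761400e-03]), 'effort': array([-2.81370364e+00, -4.60756981e+01, -2.05037445e+01, -2.43900999e+00,
        1.86185843e+01,  6.18878781e-03]), 'eef_pos': array([ 0.48011209, -0.05708977,  0.16931554]), 'tool_rot': array([2.24876643, 2.14686749, 0.04592869]), 'force': array([ 62.77027351,  -1.63855505, -41.00067311]), 'torque': array([-0.27609543, -8.4781205 ,  0.02804095]), 'finger_force': 30.787852192370337, 'finger_gap': 0.30688909760782473}
```

View pics/st2.png

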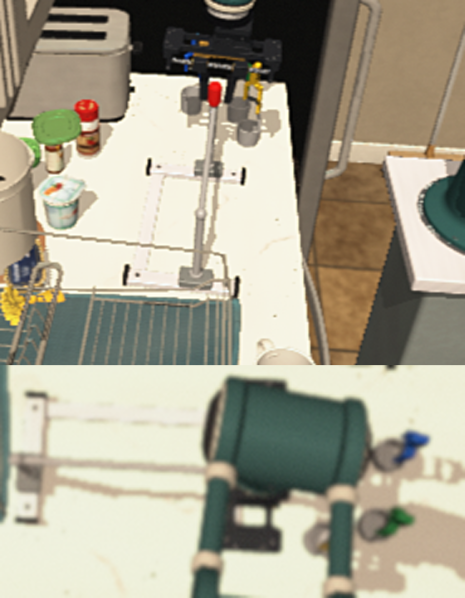

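Converted, 0.02 m is 0.2.

```bash
echo '[[0,0,0.2,0,0],[0,0,0.2,0,0],[0,0,0.2,0,0],[0,0,0.2,0,0],[0,0,0.2,0,0],[0,0,0.2,0,0]]' > next.json && python3 shift.py next.json
echo '[[0,0,0,0,0],[0,0,0,0,0],[0,0,0,0,0]]' > next.json && python3 shift.py next.json
echo '[[0,0,-0.04,0,0],[0,0,-0.08,0,0],[0,0,-0.08,0,0],[0,0,-0.08,0,0]]' > next.json && python3 shift.py next.json
```

```text
time: 5.38
eef_pos: [0.4835, -0.0572, 0.1688]
tool_rot: [2.267, 2.167, 0.006]
force: [3.0, -0.6, 5.0]
finger_gap: 0.258
finger_force: 29.9
time: 5.63
eef_pos: [0.4833, -0.0572, 0.1688]
tool_rot: [2.267, 2.168, 0.006]
force: [3.2, -0.0, 5.1]
finger_gap: 0.26
finger_force: 29.9
time: 5.97
eef_pos: [0.4819, -0.0571, 0.169]
tool_rot: [2.26, 2.159, 0.022]
force: [26.8, -0.1, -13.7]
finger_gap: 0.261
finger_force: 30.0
```

```bash
echo '[[1,0,0.08,0,0],[1,0,0.08,0,0],[1,0,0.08,0,0],[1,0,0.08,0,0],[1,0,0.08,0,0],[1,0,0.08,0,0]]' > next.json && python3 shift.py next.json
echo '[[1,0,-0.1,0,0],[1,0,-0.2,0,0],[1,0,-0.28,0,0],[1,0,-0.28,0,0],[1,0,-0.28,0,0]]' > next.json && python3 shift.py next.json
python3 - <<'E'
from lib import *
s=r.sense();print(s["joints"],s["force"])
im,ci=look("side"); cv2.imwrite("pics/s3.png",im[:,:,::-1])
im,ci=look("wrist"); cv2.imwrite("pics/w3.png",im[:,:,::-1])
print(proj(ci,[[.4815,-.057,.201],[.48,.2,.15]]))
E
```

```text
time: 6.47
eef_pos: [0.4801, -0.0566, 0.1663]
tool_rot: [-2.27, -2.17, 0.001]
force: [-0.8, -0.6, 0.5]
finger_gap: 0.689
finger_force: 0.0
time: 6.88
eef_pos: [0.4518, -0.0554, 0.1668]
tool_rot: [-2.271, -2.171, 0.0]
force: [0.3, 0.2, 0.6]
finger_gap: 0.999
finger_force: 0.0
[-1.76746700e-01 -1.00414391e-01  2.13432074e+00 -7.41913006e-05
  1.10805153e+00 -1.31592129e-01] [0.3122284  0.23026069 0.59773072]
[[ 388.02500576  308.45641099]
 [ 368.66078615 -517.22308335]]
```

```bash
python3 - <<'E'
from lib import *
t,_=look("top"); s=cv2.imread("pics/s3.png")[:,:,::-1]
A=cv2.resize(s[140:300,285:395],None,fx=3.7,fy=3.7,interpolation=cv2.INTER_CUBIC)
B=cv2.resize(t[195:275,250:305],None,fx=7,fy=7,interpolation=cv2.INTER_CUBIC)
o=np.zeros((600,800,3),np.uint8); o[:A.shape[0],:A.shape[1]]=A[:600]; o[:560,410:410+385]=B[:560,:385]
cv2.imwrite("pics/st3.png",o[:,:,::-1])
E
```

```text
(no output)
```

View pics/st3.png

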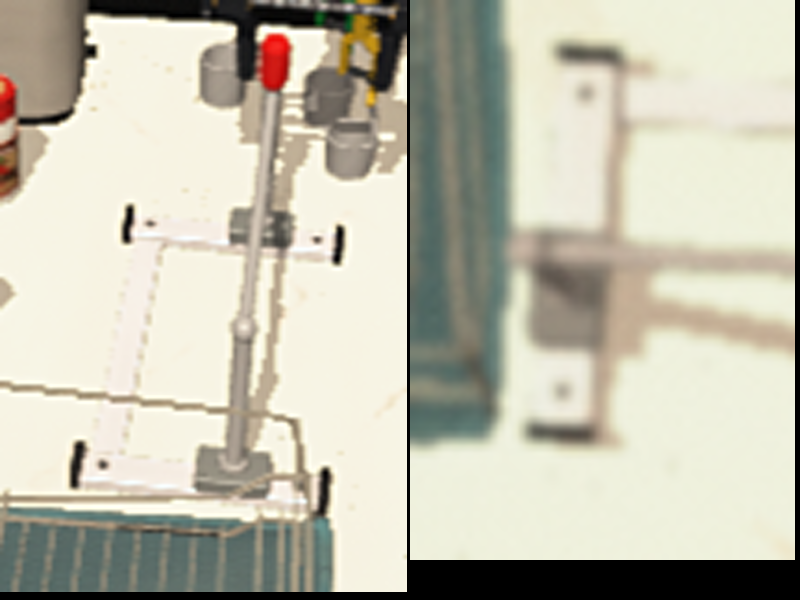

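```bash
echo '[[1,0,-0.04,0,0],[1,0,-0.08,0,0],[1,0,-0.12,0,0],[1,0,-0.12,0,0],[1,0,-0.12,0,0],[1,0,-0.12,0,0]]' > next.json && python3 shift.py next.json
python3 - <<'E'
from lib import *
t,_=look("top");t0=cv2.imread("pics/top0.png")[:,:,::-1]
s=r.sense();print(s["eef_pos"],s["force"],s["torque"])
E
```

```text
time: 7.53
eef_pos: [0.4494, -0.0555, 0.1675]
tool_rot: [2.261, 2.16, 0.021]
force: [30.0, -1.8, -21.7]
finger_gap: 1.0
finger_force: 15.2
[ 0.44939266 -0.05550543  0.16753497] [ 31.22076538  -1.60308554 -20.9234421 ] [-0.08292387 -3.5703015   0.04490743]
```

```bash
echo '[[1,0,0.14,0,0],[1,0,0.14,0,0],[1,0,0.14,0,0]]' > next.json && python3 shift.py next.json
python3 - <<'E'
from lib import *
T=r.camera_info("top");S=r.camera_info("side")
for z in (0,.06,.08,.1,.13): print("rack corner top",z,plane(T,(261.4,253.6),z).round(4),"back wire",plane(T,(253.6,195),z).round(4))
# left panel: scale 3.7 offset (285,140)
f=lambda u,v:((u+.5)/3.7-.5+285,(v+.5)/3.7-.5+140)
for z in (.05,.08,.1,.12,.13,.15): print("side corner",z,plane(S,f(300,430),z).round(4),plane(S,f(0,383),z).round(4))
print("bar end",plane(T,(264.3,230),.15),plane(S,f(243,325),.15),"sledge front L",plane(T,(250+160/7,195+345/7),.025),"front stop",plane(T,(250+150/7,195+425/7),.02))
E
```

```text
time: 7.83
eef_pos: [0.4547, -0.0556, 0.1665]
tool_rot: [-2.27, -2.17, 0.002]
force: [-0.2, 0.3, -0.3]
finger_gap: 0.999
finger_force: 0.0
rack corner top 0 [0.4391 0.2461 0.    ] back wire [0.6269 0.2782 0.    ]
rack corner top 0.06 [0.4346 0.2373 0.06  ] back wire [0.6135 0.2679 0.06  ]
rack corner top 0.08 [0.4331 0.2344 0.08  ] back wire [0.6091 0.2645 0.08  ]
rack corner top 0.1 [0.4316 0.2315 0.1   ] back wire [0.6046 0.2611 0.1   ]
rack corner top 0.13 [0.4294 0.2271 0.13  ] back wire [0.598  0.2559 0.13  ]
side corner 0.05 [0.4507 0.1978 0.05  ] [0.6595 0.1735 0.05  ]
side corner 0.08 [0.4527 0.2277 0.08  ] [0.6541 0.2043 0.08  ]
side corner 0.1 [0.4541 0.2477 0.1   ] [0.6505 0.2248 0.1   ]
side corner 0.12 [0.4554 0.2676 0.12  ] [0.6469 0.2453 0.12  ]
side corner 0.13 [0.4561 0.2776 0.13  ] [0.6451 0.2556 0.13  ]
side corner 0.15 [0.4575 0.2975 0.15  ] [0.6415 0.2761 0.15  ]
bar end [0.49362439 0.21853413 0.15      ] [0.49483041 0.2072307  0.15      ] sledge front L [0.46616697 0.20814031 0.025     ] front stop [0.43139407 0.21202355 0.02      ]
```

The manual's scale: shifts go in units of 100 mm and turns go in units of 0.1 rad. Converting my numbers, 0.028 m is 0.28.

```bash
echo '[[1,0,0.28,0,0],[1,0,0.28,0,0],[0,0,0.28,0,0],[0,0,0.28,0,0],[0,0,0.28,0,0],[0,0,0.28,0,0],[0,0,0.28,0,0],[0,0,0.28,0,0]]' > next.json && python3 shift.py next.json
echo '[[0,0,0,0,0],[0,0,0,0,0],[0,0,0,0,0],[0,0,0,0,0],[0,0,0,0,0]]' > next.json && python3 shift.py next.json
echo '[[0,0,0.05,0,0],[0,0,0.1,0,0],[0,0,0.15,0,0],[0,0,0.2,0,0],[0,0,0.2,0,0],[0,0,0.2,0,0]]' > next.json && python3 shift.py next.json
echo '[[0,0,-0.04,0,0],[0,0,-0.08,0,0],[0,0,-0.12,0,0],[0,0,-0.12,0,0]]' > next.json && python3 shift.py next.json
echo '[[0,0,-0.04,0,0],[0,0,-0.08,0,0],[0,0,-0.12,0,0],[0,0,-0.16,0,0],[0,0,-0.16,0,0],[0,0,-0.16,0,0]]' > next.json && python3 shift.py next.json
```

```text
time: 8.5
eef_pos: [0.4825, -0.0568, 0.1668]
tool_rot: [2.271, 2.171, 0.0]
force: [-0.7, -0.3, -0.2]
finger_gap: 0.568
finger_force: 0.0
time: 8.92
eef_pos: [0.4826, -0.0568, 0.1667]
tool_rot: [-2.27, -2.171, 0.001]
force: [-1.1, 0.3, 1.0]
finger_gap: 0.257
finger_force: 30.0
time: 9.42
eef_pos: [0.5044, -0.0578, 0.1667]
tool_rot: [2.27, 2.17, 0.003]
force: [2.3, -0.3, -1.7]
finger_gap: 0.255
finger_force: 30.0
time: 9.75
eef_pos: [0.4899, -0.0571, 0.1667]
tool_rot: [-2.271, -2.171, 0.001]
force: [1.5, -0.5, -0.9]
finger_gap: 0.26
finger_force: 30.0
time: 10.25
eef_pos: [0.4818, -0.0568, 0.1668]
tool_rot: [2.263, 2.162, 0.018]
force: [29.2, -0.7, -23.2]
finger_gap: 0.262
finger_force: 30.2
```

Converted, 0.065 m is 0.65, 0.073 m is 0.73.

```bash
echo '[[0,0,0.15,0,0],[0,0,0.3,0,0],[0,0,0.45,0,0],[0,0,0.55,0,0],[0,0,0.65,0,0],[0,0,0.73,0,0],[0,0,0.73,0,0],[0,0,0.73,0,0]]' > next.json && python3 shift.py next.json
```

```text
time: 10.92
eef_pos: [0.549, -0.0599, 0.1667]
tool_rot: [2.27, 2.17, 0.002]
force: [2.1, 0.2, -1.5]
finger_gap: 0.262
finger_force: 30.0
```

Converted, 0.022 m is 0.22, 0.018 m is 0.18.

```bash
echo '[[0,0,0.06,0,0],[0,0,0.12,0,0],[0,0,0.18,0,0],[0,0,0.22,0,0],[0,0,0.22,0,0],[0,0,0.22,0,0]]' > next.json && python3 shift.py next.json
```

```text
time: 11.42
eef_pos: [0.5669, -0.0607, 0.1666]
tool_rot: [-2.267, -2.167, 0.008]
force: [-12.5, 0.9, 9.5]
finger_gap: 0.261
finger_force: 30.1
```

The carriage simply started partly out: its stops are at x≈0.4818 (out) and 0.5668 (home), which is exactly 85 mm of travel. Pulling it fully out now.

Converted, -0.092 m is -0.92, -0.088 m is -0.88.

```bash
echo '[[0,0,-0.15,0,0],[0,0,-0.3,0,0],[0,0,-0.45,0,0],[0,0,-0.6,0,0],[0,0,-0.72,0,0],[0,0,-0.82,0,0],[0,0,-0.88,0,0],[0,0,-0.92,0,0]]' > next.json && python3 shift.py next.json
echo '[[0,0,0,0,0],[0,0,0,0,0],[1,0,0,0,0],[1,0,0,0,0],[1,0,0.03,0,0],[1,0,0.03,0,0],[1,0,0.03,0,0],[1,0,0.03,0,0]]' > next.json && python3 shift.py next.json
echo '[[1,0,0,-0.3,0],[1,0,0,-0.6,0],[1,0,0,-0.9,0],[1,0,0,-1,0]]' > next.json && python3 shift.py next.json
python3 - <<'E'
from lib import *
go(.41,-.14,.30,-.043)
E
```

```text
time: 12.08
eef_pos: [0.4818, -0.0568, 0.1668]
tool_rot: [2.266, 2.165, 0.012]
force: [27.6, -0.6, -21.7]
finger_gap: 0.259
finger_force: 30.1
time: 12.75
eef_pos: [0.4808, -0.0567, 0.1668]
tool_rot: [-2.271, -2.171, 0.0]
force: [-0.2, -0.2, 0.6]
finger_gap: 0.694
finger_force: 0.0
time: 13.08
eef_pos: [0.483, -0.0571, 0.2716]
tool_rot: [2.267, 2.167, 0.007]
force: [1.4, -0.2, 0.1]
finger_gap: 0.986
finger_force: 0.0
shift [-0.0861 -0.069  -0.0288] turn -0.002 j6 -0.12 tooly -0.045
```

Converted, -0.093 m is -0.93, -0.04 m is -0.4.

```bash
echo '[[1,-0.3,-0.1,-0.2,0],[1,-0.6,-0.2,-0.4,0],[1,-0.93,-0.35,-0.4,0],[1,-0.93,-0.35,-0.4,0],[1,-0.93,-0.35,-0.4,0],[1,-0.93,-0.35,-0.4,0]]' > next.json && python3 shift.py next.json
cat > scoops.py <<'E'
from lib import *
import sys
im,ci=look("wrist"); cv2.imwrite("pics/"+sys.argv[1],im[:,:,::-1])
for col,g in dict(blue=(.52,-.266),green=(.43,-.243),yellow=(.408,-.173)).items():
    if len(sys.argv)>2 and col not in sys.argv[2:]: continue
    m=mask(im,col,100); n,l,st,c=cv2.connectedComponentsWithStats(m)
    m=((st[:,4]>40)&(np.arange(n)>0))[l].astype(np.uint8)
    if m.sum()<100: print(col,"not seen"); continue
    u=np.argwhere(m).mean(0)[::-1]; g=plane(ci,u,.145)
    p,f=fit([(m,ci)],[g[0],g[1],0]); print(col,int(m.sum()),u.round(),p.round(4),round(f,3))
E
python3 scoops.py w4.png
```

```text
time: 13.58
eef_pos: [0.4414, -0.1478, 0.3058]
tool_rot: [-2.271, -2.169, -0.0]
force: [0.5, 0.5, 0.0]
finger_gap: 1.001
finger_force: 0.0
blue 680 [396. 288.] [ 0.5227 -0.266   0.2858] 0.549
green 676 [307. 270.] [ 0.4288 -0.2437 -0.1823] 0.362
yellow 18327 [143. 226.] [ 0.3136 -0.1749 -0.1455] 0.616
```

View pics/w4.png

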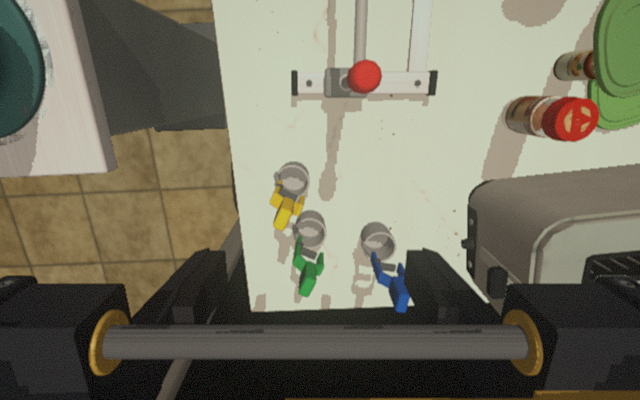

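The wrist view shows yellow at (288,205), green at (308,270) and blue at (393,285). The rail is out, and the toaster is to the right of blue. I'll refit yellow with a tighter mask.

```bash
python3 - <<'E'
from lib import *
im=cv2.imread("pics/w4.png")[:,:,::-1].copy(); ci=wristinfo(r.sense())
m=mask(im,"yellow",130); m[:,:262]=0; m[:,320:]=0; m[:170]=0; m[235:]=0
print(m.sum(),fit([(m,ci)],[.41,-.173,-.3]))
S=r.camera_info("side");print("toaster base",plane(S,(305,167),0))
for z in(.15,.18,.2,.22): print(z,plane(S,(307,108),z),plane(r.camera_info("top"),(432,186),z))
go(.4095,-.173,.25,-.25)
E
```

```text
717 (array([ 0.41028248, -0.17273384, -0.44066181]), np.float64(0.2162555858199698))
toaster base [ 0.65403382 -0.24710107  0.        ]
0.15 [ 0.66168769 -0.37902692  0.15      ] [ 0.62444828 -0.25521724  0.15      ]
0.18 [ 0.65546691 -0.32169839  0.18      ] [ 0.61695031 -0.2467796   0.18      ]
0.2 [ 0.65131972 -0.28347937  0.2       ] [ 0.61195166 -0.2411545   0.2       ]
0.22 [ 0.64717253 -0.24526035  0.22      ] [ 0.60695301 -0.23552941  0.22      ]
shift [-0.0272 -0.0308  0.0557] turn 0.205 j6 -0.33 tooly -0.045
```

Converted, 0.055 m is 0.55, -0.03 m is -0.3, 0.395 rad is 3.95.

```bash
python3 - <<'E'
from lib import *
go(.4103,-.1727,.25,-.44)
E
echo '[[0.5,-0.12,-0.15,0.3,1],[0.5,-0.26,-0.3,0.55,2],[0.5,-0.26,-0.3,0.55,3],[0.5,-0.26,-0.3,0.55,3.95],[0.5,-0.26,-0.3,0.55,3.95],[0.5,-0.26,-0.3,0.55,3.95]]' > next.json && python3 shift.py next.json
python3 scoops.py w5.png green blue
python3 - <<'E'
from lib import *
im=cv2.imread("pics/w5.png")[:,:,::-1].copy(); ci=wristinfo(r.sense())
m=crop(mask(im,"yellow",130),ci,np.array([.41,-.173,.15]),80)
print(m.sum(),fit([(m,ci)],[.41,-.173,-.3]))
go(.4103,-.1727,.142,-.44)
E
```

```text
shift [-0.0268 -0.03    0.0557] turn 0.395 j6 -0.33 tooly -0.045
time: 14.13
eef_pos: [0.4109, -0.1717, 0.2512]
tool_rot: [-2.648, -1.688, 0.0]
force: [1.2, -0.1, -0.3]
finger_gap: 0.571
finger_force: 0.0
blue 1160 [485. 246.] [ 0.5227 -0.266   0.3021] 0.6
green 363 [358. 251.] [ 4.306e-01 -2.369e-01  1.000e-04] 2.74
1044 (array([ 0.41040041, -0.17392145, -0.53591939]), np.float64(0.19779670333677737))
shift [-0.0011 -0.0003  0.1095] turn 0.004 j6 -0.02 tooly -0.436
```

Converted, 0.109 m is 1.09, 0.1 m is 1, 0.04 rad is 0.4.

```bash
echo '[[0.5,-0.01,0,0.3,0.4],[0.5,-0.01,0,0.6,0.4],[0.5,-0.01,0,0.85,0.4],[0.5,-0.01,0,1,0.4],[0.5,-0.01,0,1.09,0.4],[0.5,-0.01,0,1.09,0.4]]' > next.json && python3 shift.py next.json
echo '[[0,0,0,0,0],[0,0,0,0,0],[0,0,0,0,0],[0,0,0,0,0],[0,0,0,0,0],[0,0,0,0,0],[0,0,0,0,0]]' > next.json && python3 shift.py next.json
```

```text
time: 14.68
eef_pos: [0.4091, -0.1726, 0.1407]
tool_rot: [-2.681, -1.631, 0.003]
force: [-0.7, 0.8, -0.1]
finger_gap: 0.499
finger_force: 0.0
time: 15.27
eef_pos: [0.4106, -0.1739, 0.1436]
tool_rot: [2.685, 1.629, 0.001]
force: [-1.2, 0.4, 4.6]
finger_gap: 0.132
finger_force: 30.0
```

Converted, -0.085 m is -0.85, -0.07 m is -0.7, -0.438 rad is -4.38.

```bash
echo '[[0,0,0,-0.2,0],[0,0,0,-0.45,0],[0,0,0,-0.7,0],[0,0,0,-0.85,0],[0,0,0,-0.85,-1.1],[0,0,0,-0.85,-2.2],[0,0,0,-0.85,-3.3],[0,0,0,-0.85,-4.38]]' > next.json && python3 shift.py next.json
echo '[[0,0,0,0,0],[0,0,0,0,0]]' > next.json && python3 shift.py next.json
python3 - <<'E'
from lib import *
go(.4462,.150,.2286,-.045)
E
```

```text
time: 15.93
eef_pos: [0.4099, -0.1735, 0.2273]
tool_rot: [-2.262, -2.18, 0.0]
force: [0.1, 0.8, -1.1]
finger_gap: 0.131
finger_force: 30.0
time: 16.1
eef_pos: [0.4099, -0.1735, 0.2272]
tool_rot: [-2.27, -2.17, 0.0]
force: [-0.2, 1.1, -0.0]
finger_gap: 0.133
finger_force: 30.0
shift [ 0.3248  0.0217 -0.0013] turn -0.0 j6 -0.41 tooly -0.045
```

Converted, 0.225 m is 2.25, 0.2 m is 2.

```bash
echo '[[0,0.25,0.02,0,0],[0,0.55,0.04,0,0],[0,0.85,0.06,0,0],[0,1.15,0.08,0,0],[0,1.45,0.09,0,0],[0,1.75,0.11,0,0],[0,2,0.13,0,0],[0,2.25,0.15,0,0]]' > next.json && python3 shift.py next.json
echo '[[0,0.25,0.02,0,0],[0,0.5,0.03,0,0],[0,0.75,0.05,0,0],[0,0.95,0.06,0,0],[0,1,0.067,0,0],[0,1,0.067,0,0],[0,1,0.067,0,0]]' > next.json && python3 shift.py next.json
python3 - <<'E'
from lib import *
go(.4911,.148,.2286,-.045)
im,ci=look("wrist"); cv2.imwrite("pics/w6.png",im[:,:,::-1])
im,ci=look("side"); cv2.imwrite("pics/s6.png",cv2.resize(im[80:300,280:480],None,fx=2.7,fy=2.7,interpolation=cv2.INTER_CUBIC)[:,:,::-1])
E
```

```text
time: 16.77
eef_pos: [0.4344, 0.052, 0.2276]
tool_rot: [2.27, 2.171, 0.0]
force: [0.8, 0.0, -1.1]
finger_gap: 0.132
finger_force: 30.0
time: 17.35
eef_pos: [0.4453, 0.1498, 0.2274]
tool_rot: [2.268, 2.174, -0.002]
force: [-0.2, -0.4, -1.4]
finger_gap: 0.133
finger_force: 30.0
shift [ 0.0001  0.0459 -0.0013] turn 0.003 j6 0.31 tooly -0.042
```

View pics/s6.png

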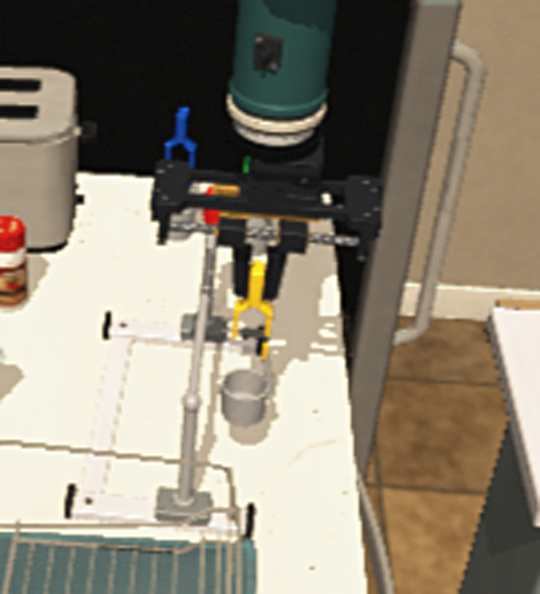

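Yellow stands upright in front of the bar with its nose towards the back. Next I'll go in and press down.

```bash
echo '[[0,0,0.12,0,0],[0,0,0.24,0,0],[0,0,0.36,0,0],[0,0,0.46,0,0],[0,0,0.46,0,0],[0,0,0.46,0,0]]' > next.json && python3 shift.py next.json
echo '[[0,0,0,0.15,0],[0,0,0,0.3,0],[0,0,0,0.38,0],[0,0,0,0.44,0],[0,0,0,0.5,0],[0,0,0,0.54,0],[0,0,0,0.54,0]]' > next.json && python3 shift.py next.json
echo '[[0,0,0,0.03,0],[0,0,0,0.06,0],[0,0,0,0.06,0],[0,0,0,0.06,0]]' > next.json && python3 shift.py next.json
```

```text
time: 17.95
eef_pos: [0.4923, 0.148, 0.2275]
tool_rot: [-2.268, -2.173, 0.001]
force: [-0.2, -0.4, -2.4]
finger_gap: 0.131
finger_force: 30.0
time: 18.53
eef_pos: [0.4909, 0.1481, 0.1725]
tool_rot: [-2.267, -2.174, 0.002]
force: [-0.5, 0.5, -1.7]
finger_gap: 0.137
finger_force: 30.0
time: 18.87
eef_pos: [0.4923, 0.1485, 0.1688]
tool_rot: [2.267, 2.174, 0.003]
force: [-0.9, -0.1, 3.1]
finger_gap: 0.132
finger_force: 30.0
```

Converted, 0.004 m is 0.04, 0.002 m is 0.02.

```bash
echo '[[0,0,0,0.02,0],[0,0,0,0.04,0],[0,0,0,0.04,0],[0,0,0,0.04,0]]' > next.json && python3 shift.py next.json
```

```text
time: 19.2
eef_pos: [0.4949, 0.1486, 0.1682]
tool_rot: [2.264, 2.171, 0.01]
force: [-1.9, -2.3, 16.1]
finger_gap: 0.137
finger_force: 30.0
```

```bash
echo '[[0,0,0,-0.04,0],[0,0,0,-0.04,0],[0.4,0,0,-0.04,0],[0.4,0,0,-0.04,0],[0.4,0,0,-0.04,0],[0.4,0,0,-0.04,0]]' > next.json && python3 shift.py next.json
echo '[[0.4,0,0,-0.2,0],[0.4,0,0,-0.5,0],[0.4,0,0,-0.8,0],[0.4,0,0,-1.1,0],[0.4,0,0,-1.4,0],[0.4,0,0,-1.4,0]]' > next.json && python3 shift.py next.json
python3 - <<'E'
from lib import *
go(.45,-.15,.305,-.045)
im,ci=look("side"); cv2.imwrite("pics/s7.png",cv2.resize(im[120:320,270:450],None,fx=3,fy=3,interpolation=cv2.INTER_CUBIC)[:,:,::-1])
E
```

```text
time: 19.7
eef_pos: [0.4908, 0.1481, 0.1667]
tool_rot: [-2.267, -2.174, 0.003]
force: [0.9, 0.0, 0.4]
finger_gap: 0.395
finger_force: 0.0
time: 20.2
eef_pos: [0.4944, 0.1491, 0.3145]
tool_rot: [2.264, 2.171, 0.014]
force: [0.7, -0.2, 0.9]
finger_gap: 0.4
finger_force: 0.0
shift [-0.3007 -0.0319  0.0083] turn 0.003 j6 0.29 tooly -0.042
```

View pics/s7.png

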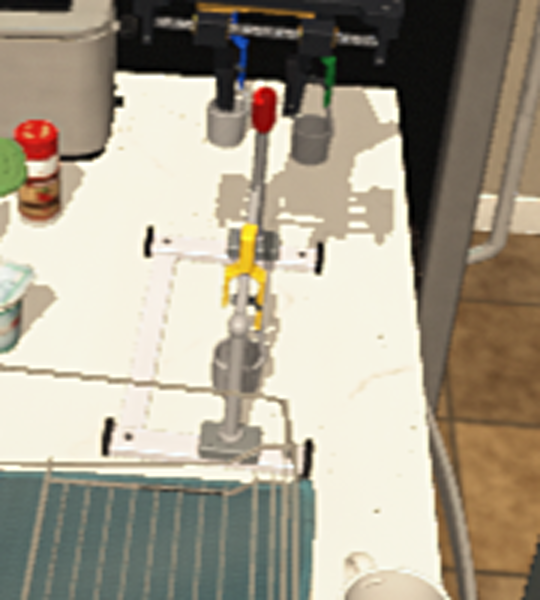

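Yellow hangs on the bar, with its hook around (245,275) in the crop and the dark gate tongue beneath the bar. Green is next.

```bash
echo '[[0.5,-0.4,-0.04,0,0],[0.5,-0.8,-0.08,0,0],[0.5,-1.2,-0.12,0,0],[0.5,-1.6,-0.16,0,0],[0.5,-2,-0.2,0,0],[0.5,-2.4,-0.24,0,0],[0.5,-2.75,-0.27,0,0],[0.5,-2.75,-0.27,0,0]]' > next.json && python3 shift.py next.json
echo '[[0.5,-0.25,-0.05,0.1,0],[0.5,-0.25,-0.05,0.1,0],[0.5,-0.25,-0.05,0.1,0]]' > next.json && python3 shift.py next.json
python3 scoops.py w8.png green blue
python3 - <<'E'
from lib import *
go(.429,-.2437,.25,-.18)
E
```

```text
time: 20.92
eef_pos: [0.451, -0.1303, 0.3055]
tool_rot: [-2.273, -2.167, 0.006]
force: [0.8, 0.4, -0.9]
finger_gap: 0.503
finger_force: 0.0
time: 21.17
eef_pos: [0.4457, -0.1499, 0.2954]
tool_rot: [-2.267, -2.169, 0.002]
force: [0.1, -0.3, 0.4]
finger_gap: 0.502
finger_force: 0.0
blue not seen
green 727 [303. 274.] [ 0.4291 -0.244  -0.178 ] 0.349
shift [-0.0951 -0.0131  0.0461] turn 0.137 j6 -0.33 tooly -0.043
```

Converted, -0.0955 m is -0.955, -0.06 m is -0.6, 0.137 rad is 1.37.

```bash
echo '[[0.5,-0.3,-0.04,0.1,0.7],[0.5,-0.6,-0.08,0.2,1.37],[0.5,-0.955,-0.13,0.46,1.37],[0.5,-0.955,-0.13,0.46,1.37],[0.5,-0.955,-0.13,0.46,1.37],[0.5,-0.955,-0.13,0.46,1.37]]' > next.json && python3 shift.py next.json
python3 - <<'E'
from lib import *
im,ci=look("wrist"); m=mask(im,"green",100); n,l,st,c=cv2.connectedComponentsWithStats(m); m=crop(m,ci,np.array([.429,-.244,.15]),90)
print(m.sum(),fit([(m,ci)],[.429,-.244,-.2]))
go(.4291,-.244,.142,-.18)
E
```

```text
time: 21.72
eef_pos: [0.4304, -0.2437, 0.2516]
tool_rot: [-2.41, -2.014, -0.001]
force: [0.1, 0.9, 0.4]
finger_gap: 0.498
finger_force: 0.0
933 (array([ 0.42875235, -0.24525322, -0.37748081]), np.float64(0.32349731312013746))
shift [-0.0007 -0.0016  0.1103] turn 0.002 j6 -0.39 tooly -0.178
```

Converted, 0.109 m is 1.09, 0.1 m is 1, 0.1 rad is 1.

```bash
echo '[[0.5,-0.01,-0.01,0.3,1],[0.5,-0.01,-0.01,0.6,1],[0.5,-0.01,-0.01,0.85,1],[0.5,-0.01,-0.01,1,1],[0.5,-0.01,-0.01,1.09,1],[0.5,-0.01,-0.01,1.09,1]]' > next.json && python3 shift.py next.json
echo '[[0,0,0,0,0],[0,0,0,0,0],[0,0,0,0,0],[0,0,0,0,0],[0,0,0,0,0],[0,0,0,0,0],[0,0,0,0,0]]' > next.json && python3 shift.py next.json
echo '[[0,0,0,-0.2,0],[0,0,0,-0.45,0],[0,0,0,-0.7,0],[0,0,0,-0.85,0],[0,0,0,-0.85,-1.1],[0,0,0,-0.85,-2.2],[0,0,0,-0.85,-2.34],[0,0,0,-0.85,-2.34]]' > next.json && python3 shift.py next.json
python3 - <<'E'
from lib import *
go(.443,.079,.2286,-.045)
E
```

```text
time: 22.27
eef_pos: [0.4285, -0.244, 0.1415]
tool_rot: [-2.505, -1.892, 0.001]
force: [-0.3, 0.1, -0.0]
finger_gap: 0.501
finger_force: 0.0
time: 22.85
eef_pos: [0.4295, -0.2462, 0.1437]
tool_rot: [2.508, 1.89, 0.002]
force: [1.6, 0.6, 3.6]
finger_gap: 0.139
finger_force: 30.0
time: 23.52
eef_pos: [0.4283, -0.2456, 0.2271]
tool_rot: [-2.272, -2.168, 0.001]
force: [0.0, 0.2, -1.3]
finger_gap: 0.129
finger_force: 30.0
shift [ 0.3249 -0.0006 -0.0013] turn -0.002 j6 -0.52 tooly -0.047
```

Converted, 0.225 m is 2.25, 0.2 m is 2.

```bash
echo '[[0,0.25,0,0,0],[0,0.55,0,0,0],[0,0.85,0,0,0],[0,1.15,0,0,0],[0,1.45,0,0,0],[0,1.75,0,0,0],[0,2,0,0,0],[0,2.25,0,0,0]]' > next.json && python3 shift.py next.json
echo '[[0,0.25,0,0,0],[0,0.5,0,0,0],[0,0.75,0,0,0],[0,0.95,0,0,0],[0,1,0,0,0],[0,1,0,0,0],[0,1,0,0,0]]' > next.json && python3 shift.py next.json
python3 - <<'E'
from lib import *
go(.488,.078,.2286,-.045)
E
```

```text
time: 24.18
eef_pos: [0.4382, -0.0196, 0.2271]
tool_rot: [-2.273, -2.167, 0.001]
force: [0.8, 0.4, -2.1]
finger_gap: 0.132
finger_force: 30.0
time: 24.77
eef_pos: [0.443, 0.0785, 0.2272]
tool_rot: [-2.271, -2.171, 0.002]
force: [0.3, -0.2, -1.2]
finger_gap: 0.133
finger_force: 30.0
shift [ 0.0015  0.0449 -0.0015] turn -0.0 j6 0.17 tooly -0.045
```

Converted, 0.045 m is 0.45, 0.036 m is 0.36.

```bash
echo '[[0,0,0.12,0,0],[0,0,0.24,0,0],[0,0,0.36,0,0],[0,0,0.45,0,0],[0,0,0.45,0,0],[0,0,0.45,0,0]]' > next.json && python3 shift.py next.json
echo '[[0,0,0,0.15,0],[0,0,0,0.3,0],[0,0,0,0.38,0],[0,0,0,0.44,0],[0,0,0,0.5,0],[0,0,0,0.54,0],[0,0,0,0.54,0]]' > next.json && python3 shift.py next.json
echo '[[0,0,0,0.03,0],[0,0,0,0.06,0],[0,0,0,0.1,0],[0,0,0,0.1,0],[0,0,0,0.1,0]]' > next.json && python3 shift.py next.json
```

```text
time: 25.27
eef_pos: [0.489, 0.0764, 0.2274]
tool_rot: [-2.272, -2.169, 0.001]
force: [-0.5, 0.2, -1.6]
finger_gap: 0.137
finger_force: 30.0
time: 25.85
eef_pos: [0.4878, 0.0768, 0.1727]
tool_rot: [-2.27, -2.171, 0.002]
force: [0.5, -0.1, -1.5]
finger_gap: 0.131
finger_force: 30.0
time: 26.27
eef_pos: [0.4923, 0.077, 0.1683]
tool_rot: [2.266, 2.167, 0.011]
force: [-0.5, -1.0, 12.7]
finger_gap: 0.133
finger_force: 30.0
```

Converted, -0.004 m is -0.04.

```bash
echo '[[0,0,0,-0.04,0],[0,0,0,-0.04,0],[0.4,0,0,-0.04,0],[0.4,0,0,-0.04,0],[0.4,0,0,-0.04,0],[0.4,0,0,-0.04,0]]' > next.json && python3 shift.py next.json
echo '[[0.4,0,0,-0.2,0],[0.4,0,0,-0.5,0],[0.4,0,0,-0.8,0],[0.4,0,0,-1.1,0],[0.4,0,0,-1.4,0],[0.4,0,0,-1.4,0]]' > next.json && python3 shift.py next.json
echo '[[1,-0.4,0,0,0],[1,-0.8,0,0,0],[1,-1.2,0,0,0],[1,-1.6,0,0,0],[1,-2,0,0,0],[1,-2.3,0.1,0,0],[1,-2.3,0.2,0,0],[1,-2.3,0.2,0,0]]' > next.json && python3 shift.py next.json
python3 scoops.py w9.png blue
python3 - <<'E'
from lib import *
im,ci=look("side"); cv2.imwrite("pics/s9.png",im[:,:,::-1])
for col in ("yellow","green"):
    m=mask(im,col,120); m[:190]=0
    print(col,np.argwhere(m).mean(0) if m.any() else None,m.sum())
go(.5227,-.266,.26,.29)
E
```

```text
time: 26.77
eef_pos: [0.4875, 0.0768, 0.1668]
tool_rot: [-2.27, -2.17, 0.002]
force: [0.1, 0.7, 0.2]
finger_gap: 0.395
finger_force: 0.0
time: 27.27
eef_pos: [0.4913, 0.0772, 0.3144]
tool_rot: [2.266, 2.167, 0.013]
force: [0.5, -0.3, 0.8]
finger_gap: 0.402
finger_force: 0.0
time: 27.93
eef_pos: [0.4984, -0.1551, 0.3063]
tool_rot: [-2.273, -2.166, 0.0]
force: [0.2, 0.2, 0.0]
finger_gap: 0.978
finger_force: 0.0
blue 622 [342. 283.] [ 0.5222 -0.2678  0.0641] 0.404
yellow [330.54654142 338.00512383] 1171
green [195.41558442 348.19480519] 77
shift [-0.1118  0.0302  0.0464] turn -0.335 j6 -0.3 tooly -0.045
```

Converted, -0.112 m is -1.12, -0.09 m is -0.9, -0.2 rad is -2.

```bash
echo '[[1,-0.3,0.08,0,-0.8],[1,-0.6,0.15,0,-1.6],[1,-0.9,0.25,0.2,-2],[1,-1.12,0.3,0.46,-2],[1,-1.12,0.3,0.46,-2],[1,-1.12,0.3,0.46,-2]]' > next.json && python3 shift.py next.json
python3 scoops.py w10.png blue
python3 - <<'E'
from lib import *
im=cv2.imread("pics/w10.png")[:,:,::-1].copy(); ci=wristinfo(r.sense()); m=mask(im,"blue",100); print(m.sum())
for w in (-.2,0,.1,.2,.3,.45): 
    f=fit([(m,ci)],[.5222,-.267,w])
    mm=cv2.GaussianBlur(m.astype(float),(0,0),1)
    c=minimize(lambda p:((cv2.GaussianBlur(render(ci,[p[0]*.01,p[1]*.01,w]),(0,0),1)-mm)**2).sum()/mm.sum(),[52.2,-26.7],method="Nelder-Mead")
    print(w,c.x,c.fun)
go(.5222,-.267,.147,.15)
c=cv2.resize(im[180:330,230:430],None,fx=3,fy=3); cv2.imwrite("pics/w10c.png",c[:,:,::-1])
E
```

```text
time: 28.53
eef_pos: [0.5217, -0.2653, 0.2592]
tool_rot: [-2.039, -2.383, 0.001]
force: [-0.4, 0.7, 0.0]
finger_gap: 0.999
finger_force: 0.0
blue 840 [315. 200.] [ 0.5222 -0.2677 -0.0658] 0.386
847
-0.2 [ 52.34548731 -26.89703732] 0.3892572853810627
0 [ 52.31832787 -26.78463192] 0.3772721322164411
0.1 [ 52.31443194 -26.84864515] 0.4020901613172134
0.2 [ 52.31439496 -26.89072272] 0.4356006785028524
0.3 [ 52.29478392 -26.90967628] 0.4793059749574157
0.45 [ 52.28183687 -26.91582113] 0.5721597478773258
shift [-0.002  -0.0004  0.1139] turn 0.006 j6 -0.67 tooly 0.156
```

View pics/w10c.png

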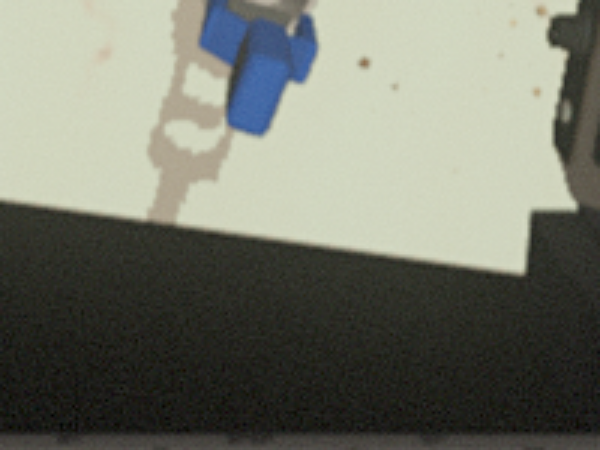

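The crop shows the tab's end face running from (228,125) to (268,135), so the yaw is about −0.1. The toaster lever is at (565,30), so I'll check that clearance.

```bash
python3 - <<'E'
from lib import *
ci=wristinfo(r.sense()); S=r.camera_info("side"); T=r.camera_info("top")
for z in (.1,.15,.18,.2,.22): print(z,"lever wrist",plane(ci,(230+550/3,180+30/3),z).round(3),"body edge wrist",plane(ci,(230+575/3,180+190/3),z).round(3),"lever side",plane(S,(280+92/2.7,80+130/2.7),z).round(3))
im=cv2.imread("pics/top0.png"); c=cv2.resize(im[100:240,385:475],None,fx=4.2,fy=4.2,interpolation=cv2.INTER_CUBIC)
d=cv2.imread("pics/side0.png"); e=cv2.resize(d[80:200,230:360],None,fx=3.2,fy=3.2,interpolation=cv2.INTER_CUBIC)
o=np.zeros((590,800,3),np.uint8); o[:c.shape[0],:c.shape[1]]=c; o[:e.shape[0],382:382+e.shape[1]]=e[:, :418]; cv2.imwrite("pics/toast.png",o)
E
```

```text
0.1 lever wrist [ 0.617 -0.258  0.1  ] body edge wrist [ 0.639 -0.311  0.1  ] lever side [ 0.633 -0.334  0.1  ]
0.15 lever wrist [ 0.599 -0.246  0.15 ] body edge wrist [ 0.618 -0.291  0.15 ] lever side [ 0.625 -0.248  0.15 ]
0.18 lever wrist [ 0.589 -0.239  0.18 ] body edge wrist [ 0.606 -0.279  0.18 ] lever side [ 0.62  -0.196  0.18 ]
0.2 lever wrist [ 0.582 -0.234  0.2  ] body edge wrist [ 0.597 -0.27   0.2  ] lever side [ 0.617 -0.161  0.2  ]
0.22 lever wrist [ 0.575 -0.229  0.22 ] body edge wrist [ 0.589 -0.262  0.22 ] lever side [ 0.614 -0.126  0.22 ]
```

View pics/toast.png

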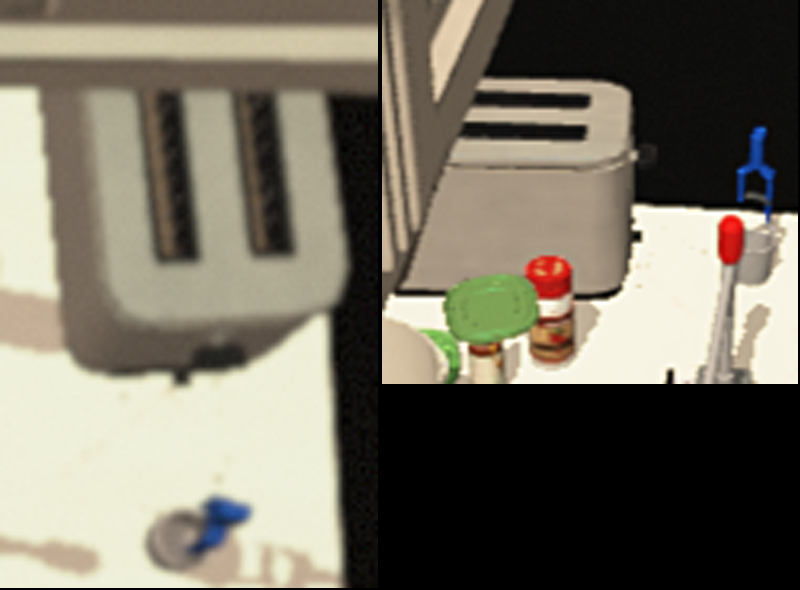

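The toaster lever's tip is at about (0.61, −0.25, 0.15), which the gripper body clears. Grasping blue.

```bash
echo '[[0.5,-0.02,0.01,0,1.2],[0.5,-0.02,0.01,0,2.36],[0.5,-0.02,0.01,0.3,2.36],[0.5,-0.02,0.01,0.6,2.36],[0.5,-0.02,0.01,0.9,2.36],[0.5,-0.02,0.01,1.08,2.36],[0.5,-0.02,0.01,1.17,2.36],[0.5,-0.02,0.01,1.17,2.36]]' > next.json && python3 shift.py next.json
echo '[[0,0,0,0,0],[0,0,0,0,0],[0,0,0,0,0],[0,0,0,0,0],[0,0,0,0,0],[0,0,0,0,0],[0,0,0,0,0]]' > next.json && python3 shift.py next.json
echo '[[0,0,0,-0.2,0],[0,0,0,-0.45,0],[0,0,0,-0.7,0],[0,0,0,-0.85,0],[0,0,0,-0.85,0],[0,0,0,-0.85,0]]' > next.json && python3 shift.py next.json
python3 - <<'E'
from lib import *
go(.43,-.2,.2286,-.045)
E
```

```text
time: 29.25
eef_pos: [0.5235, -0.2667, 0.1437]
tool_rot: [-2.306, -2.13, 0.001]
force: [0.9, 0.1, 0.6]
finger_gap: 0.499
finger_force: 0.0
time: 29.83
eef_pos: [0.5246, -0.2695, 0.1459]
tool_rot: [2.309, 2.128, 0.0]
force: [-1.4, 0.1, 5.3]
finger_gap: 0.135
finger_force: 29.9
time: 30.33
eef_pos: [0.5245, -0.2691, 0.23]
tool_rot: [2.309, 2.129, 0.001]
force: [-0.2, 0.5, -2.4]
finger_gap: 0.135
finger_force: 29.9
shift [ 0.0612 -0.0998  0.0012] turn -0.036 j6 -0.44 tooly -0.081
```

Converted, 0.045 m is 0.45, -0.1 m is -1, -0.036 rad is -0.36.

```bash
echo '[[0,0.12,-0.25,0,-0.36],[0,0.24,-0.5,0,-0.36],[0,0.45,-0.75,0,-0.36],[0,0.61,-1,0,-0.36],[0,0.61,-1,0,-0.36],[0,0.61,-1,0,-0.36]]' > next.json && python3 shift.py next.json
echo '[[0,0.25,0,0,0],[0,0.55,0,0,0],[0,0.85,0,0,0],[0,1.15,0,0,0],[0,1.45,0,0,0],[0,1.75,0,0,0],[0,2,0,0,0],[0,2,0,0,0]]' > next.json && python3 shift.py next.json
echo '[[0,0.1,0,0,0],[0,0.15,0,0,0],[0,0.15,0,0,0],[0,0.15,0,0,0]]' > next.json && python3 shift.py next.json
python3 - <<'E'
from lib import *
go(.4851,.013,.230,-.045)
E
```

```text
time: 30.83
eef_pos: [0.4274, -0.1987, 0.2273]
tool_rot: [-2.268, -2.169, 0.002]
force: [0.8, -0.1, -1.3]
finger_gap: 0.138
finger_force: 30.0
time: 31.5
eef_pos: [0.4391, 0.0032, 0.2288]
tool_rot: [-2.266, -2.173, -0.002]
force: [-0.3, -0.5, -0.7]
finger_gap: 0.134
finger_force: 30.0
time: 31.83
eef_pos: [0.4393, 0.0143, 0.2294]
tool_rot: [-2.271, -2.17, 0.001]
force: [-0.3, 0.7, -1.7]
finger_gap: 0.131
finger_force: 30.0
shift [ 0.0008  0.0458 -0.0006] turn -0.0 j6 0.02 tooly -0.045
```

Converted, 0.046 m is 0.46, 0.036 m is 0.36.

```bash
echo '[[0,0,0.12,0,0],[0,0,0.24,0,0],[0,0,0.36,0,0],[0,0,0.46,0,0],[0,0,0.46,0,0],[0,0,0.46,0,0]]' > next.json && python3 shift.py next.json
echo '[[0,0,0,0.15,0],[0,0,0,0.3,0],[0,0,0,0.38,0],[0,0,0,0.44,0],[0,0,0,0.5,0],[0,0,0,0.54,0],[0,0,0,0.54,0]]' > next.json && python3 shift.py next.json
echo '[[0,0,0,0.03,0],[0,0,0,0.06,0],[0,0,0,0.1,0],[0,0,0,0.1,0],[0,0,0,0.1,0]]' > next.json && python3 shift.py next.json
```

```text
time: 32.33
eef_pos: [0.4853, 0.0123, 0.2295]
tool_rot: [-2.271, -2.17, 0.001]
force: [-0.4, -0.1, -0.7]
finger_gap: 0.134
finger_force: 30.0
time: 32.92
eef_pos: [0.485, 0.0127, 0.1751]
tool_rot: [-2.271, -2.171, 0.0]
force: [0.9, 0.8, -1.8]
finger_gap: 0.131
finger_force: 30.0
time: 33.33
eef_pos: [0.4894, 0.0126, 0.1704]
tool_rot: [2.266, 2.166, 0.011]
force: [0.9, 0.3, 12.9]
finger_gap: 0.133
finger_force: 30.0
```

Converted, -0.004 m is -0.04.

```bash
echo '[[0,0,0,-0.04,0],[0,0,0,-0.04,0],[0.4,0,0,-0.04,0],[0.4,0,0,-0.04,0],[0.4,0,0,-0.04,0],[0.4,0,0,-0.04,0]]' > next.json && python3 shift.py next.json
echo '[[0.4,0,0,-0.2,0],[0.4,0,0,-0.5,0],[0.4,0,0,-0.8,0],[0.4,0,0,-0.9,0],[0.4,0,0,-0.9,0]]' > next.json && python3 shift.py next.json
echo '[[0.8,-0.3,0,0,0],[0.8,-0.65,0,0,0],[0.8,-0.7,0,0,0],[0.8,-0.7,0,0,0],[0.8,-0.7,0,0,0]]' > next.json && python3 shift.py next.json
python3 - <<'E'
from lib import *
go(.4818,-.057,.168,-.045)
im,ci=look("side"); cv2.imwrite("pics/s11.png",im[:,:,::-1])
for col,y in dict(blue=-.065,green=0,yellow=.07).items():
    p=np.array([.488,.078])+y*np.array([.045,.999]); m=crop(mask(im,col,110),ci,np.array([*p,.165]),14); 
    hung=np.array([[p[0],p[1],.180]]); print(col,m.sum(),np.argwhere(m).mean(0)[::-1] if m.any() else None,"pred tab",proj(ci,hung))
E
```

```text
time: 33.83
eef_pos: [0.4842, 0.0127, 0.1688]
tool_rot: [-2.27, -2.17, 0.002]
force: [0.0, 0.6, -0.4]
finger_gap: 0.395
finger_force: 0.0
time: 34.25
eef_pos: [0.4869, 0.0127, 0.2628]
tool_rot: [2.268, 2.168, 0.006]
force: [0.5, -0.2, 0.1]
finger_gap: 0.406
finger_force: 0.0
time: 34.67
eef_pos: [0.481, -0.057, 0.2579]
tool_rot: [-2.271, -2.167, 0.002]
force: [-0.3, 0.8, 0.0]
finger_gap: 0.756
finger_force: 0.0
shift [-0.0001  0.0011  0.0899] turn -0.002 j6 -0.12 tooly -0.047
blue 92 [355.45652174 174.64130435] pred tab [[357.23498386 170.53314383]]
green 118 [353.59322034 189.05084746] pred tab [[355.4759247  185.03287996]]
yellow 154 [351.59090909 206.83766234] pred tab [[353.40570523 202.09747708]]
```

Converted, 0.09 m is 0.9, 0.06 m is 0.6.

```bash
echo '[[0.8,0,0.01,0.3,0],[0.8,0,0.01,0.6,0],[0.8,0,0.01,0.9,0],[0.8,0,0.01,0.9,0]]' > next.json && python3 shift.py next.json
echo '[[0,0,0,0,0],[0,0,0,0,0],[0,0,0,0,0],[0,0,0,0,0],[0,0,0,0,0],[0,0,0,0,0],[0,0,0,0,0],[0,0,0,0,0]]' > next.json && python3 shift.py next.json
echo '[[0,0,0.02,0,0],[0,0,0.05,0,0],[0,0,0.09,0,0],[0,0,0.13,0,0],[0,0,0.17,0,0],[0,0,0.21,0,0],[0,0,0.25,0,0],[0,0,0.29,0,0]]' > next.json && python3 shift.py next.json
echo '[[0,0,0.04,0,0],[0,0,0.08,0,0],[0,0,0.12,0,0],[0,0,0.16,0,0],[0,0,0.2,0,0],[0,0,0.24,0,0],[0,0,0.28,0,0],[0,0,0.32,0,0]]' > next.json && python3 shift.py next.json
echo '[[0,0,0.04,0,0],[0,0,0.08,0,0],[0,0,0.12,0,0],[0,0,0.15,0,0],[0,0,0.18,0,0],[0,0,0.21,0,0],[0,0,0.23,0,0],[0,0,0.25,0,0]]' > next.json && python3 shift.py next.json
```

```text
time: 35.05
eef_pos: [0.478, -0.0552, 0.1631]
tool_rot: [-2.262, -2.166, 0.011]
force: [-1.5, -0.0, -0.8]
finger_gap: 0.799
finger_force: 0.0
time: 35.72
eef_pos: [0.4843, -0.0574, 0.1707]
tool_rot: [2.269, 2.169, 0.003]
force: [2.7, 0.1, 1.6]
finger_gap: 0.263
finger_force: 30.0
time: 36.38
eef_pos: [0.5117, -0.0587, 0.1707]
tool_rot: [-2.271, -2.17, 0.001]
force: [-3.1, 0.6, 7.4]
finger_gap: 0.261
finger_force: 30.0
time: 37.05
eef_pos: [0.5437, -0.0602, 0.1707]
tool_rot: [-2.271, -2.17, 0.001]
force: [-3.6, 0.9, 6.2]
finger_gap: 0.258
finger_force: 30.0
time: 37.72
eef_pos: [0.5669, -0.0612, 0.1706]
tool_rot: [-2.268, -2.168, 0.006]
force: [-13.2, 0.9, 14.2]
finger_gap: 0.261
finger_force: 30.1
```

Converted, -0.14 m is -1.4, -0.11 m is -1.1.

```bash
echo '[[0,0,0,0,0],[0,0,0,0,0],[0,0,0,0,0],[0.8,0,0,0,0],[0.8,0,0,0,0],[0.8,0,0,0,0],[0.8,0,0,0,0],[0.8,0,0,0,0]]' > next.json && python3 shift.py next.json
echo '[[0.8,0,-0.03,0,0],[0.8,0,-0.03,-0.2,0],[0.8,0,-0.03,-0.5,0],[0.8,0,-0.03,-0.8,0],[0.8,0,-0.03,-1.1,0],[0.8,0,-0.03,-1.4,0],[0.8,0,-0.03,-1.4,0],[0.8,0,-0.03,-1.4,0]]' > next.json && python3 shift.py next.json
echo '[[0.8,-0.4,-0.4,0,0],[0.8,-0.4,-0.8,0,0],[0.8,-0.4,-1,0,0],[0.8,-0.4,-1,0,0],[0.8,-0.4,-1,0,0],[0.8,-0.4,-1,0,0],[0.8,-0.4,-1,0,0],[0.8,-0.4,-1,0,0]]' > next.json && python3 shift.py next.json
cat > chk.py <<'E'
from lib import *
for n in ("side","top"):
  im,ci=look(n); cv2.imwrite(f"pics/end_{n}.png",im[:,:,::-1])
  m=crop(mask(im,"red",150),ci,np.array([.5668,-.0607,.18]),14); print(n,"knob",np.argwhere(m).mean(0)[::-1],m.sum(),proj(ci,[.5668,-.0607,.18]))
  for col,y in dict(blue=-.065,green=0,yellow=.07).items():
    p=np.array([.488,.078])+y*np.array([.045,.999])+.085*np.array([.999,-.045]); m=crop(mask(im,col,110),ci,np.array([*p,.165]),14)
    print(col,m.sum(),np.argwhere(m).mean(0)[::-1] if m.any() else None,proj(ci,[p[0],p[1],.18]))
print(r.sense()["time"])
E
python3 chk.py; echo '[[0.8,0,0,0,0],[0.8,0,0,0,0],[0.8,0,0,0,0],[0.8,0,0,0,0],[0.8,0,0,0,0],[0.8,0,0,0,0],[0.8,0,0,0,0],[0.8,0,0,0,0]]' > next.json && python3 shift.py next.json; python3 chk.py
```

```text
time: 38.38
eef_pos: [0.5687, -0.0611, 0.1693]
tool_rot: [-2.271, -2.171, 0.001]
force: [0.2, -0.5, -0.2]
finger_gap: 0.613
finger_force: 0.0
time: 39.05
eef_pos: [0.567, -0.0612, 0.3124]
tool_rot: [2.268, 2.168, 0.005]
force: [-0.1, -0.5, -0.0]
finger_gap: 0.805
finger_force: 0.0
time: 39.72
eef_pos: [0.465, -0.0963, 0.3092]
tool_rot: [-2.27, -2.171, 0.0]
force: [-0.0, 1.3, -0.3]
finger_gap: 0.801
finger_force: 0.0
side knob [328.41836735 153.32653061] 98 [[328.53033497 153.52323209]]
blue 83 [326.54216867 171.46987952] [[325.45193668 167.66863518]]
green 106 [323.36792453 185.91509434] [[322.35652578 181.95880487]]
yellow 159 [318.77987421 203.86163522] [[318.71553851 198.76766407]]
top knob [365.23913043 203.60869565] 46 [[365.11961006 203.10670321]]
blue 53 [339.8490566  205.11320755] [[339.71230049 201.74272368]]
green 47 [317.55319149 203.61702128] [[316.16017084 200.49138008]]
yellow 64 [291.765625 201.84375 ] [[290.83591805 199.14588216]]
39.8167
time: 40.48
eef_pos: [0.4641, -0.0965, 0.3097]
tool_rot: [2.271, 2.171, 0.0]
force: [-0.4, 0.1, -0.6]
finger_gap: 0.798
finger_force: 0.0
side knob [328.41836735 153.32653061] 98 [[328.53033497 153.52323209]]
blue 82 [326.52439024 171.58536585] [[325.45193668 167.66863518]]
green 106 [323.36792453 185.91509434] [[322.35652578 181.95880487]]
yellow 160 [318.7375 203.8875] [[318.71553851 198.76766407]]
top knob [365.21276596 203.70212766] 47 [[365.11961006 203.10670321]]
blue 54 [339.88888889 205.11111111] [[339.71230049 201.74272368]]
green 47 [317.55319149 203.61702128] [[316.16017084 200.49138008]]
yellow 64 [291.71875 201.8125 ] [[290.83591805 199.14588216]]
40.5833
```

```bash
echo '[[0.8,0,0,0,0],[0.8,0,0,0,0],[0.8,0,0,0,0],[0.8,0,0,0,0],[0.8,0,0,0,0],[0.8,0,0,0,0],[0.8,0,0,0,0],[0.8,0,0,0,0]]' > next.json && python3 shift.py next.json; python3 -c "from workcell import r; print(r.job_done())"
```

```text
time: 41.25
eef_pos: [0.4641, -0.0965, 0.3097]
tool_rot: [2.271, 2.171, -0.0]
force: [1.0, -0.2, 0.2]
finger_gap: 0.802
finger_force: 0.0
the job is handed in; nothing more can be done
None
```

I handed the job in at 41 s: yellow, green and blue (no red one was there) hang still on the bar, the rail is fully home and the robot is clear; I did not look closely at the green and blue gates, but each hook was pressed down to its roof, past the point where the gate shuts.

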